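Walk the heavy tool chest back against its buffers

ROBOT

A 7-joint arm with a two-finger parallel gripper is mounted at the origin on a cart in front of the work surface, level with it; the furniture and walls round the work are solid. World frame = base frame: x ahead of the robot, y to its left, z up, the work surface at z = 0. Lengths are in mm, angles in rad, forces in N, time in s.
With the tool pointing down it reaches from about 400 to 850 mm from the base axis. Payload 10.4 kg.
Tool frame: the origin (TCP) lies at the very end of the fingers, on their centre line; the grasp point (between the pads) lies 19 mm behind it (tcp_to_grasp is the distance from the TCP to the grasp point, in mm); z points along the fingers, y is the line along which they close (so a half turn about z gives the same grasp; the last joint's range is limited). The gripper opens to 85 mm and grips with 20 to 120 N. Pads are 22 mm wide; open, the fingers measure 114 mm over their backs; the gripper's body (76 mm by 85 mm) begins 54 mm behind the grasp point. The pads swing forward as they close: fully open they stand 13 mm farther back than shut.
Start: joints at [1.278, 0.332, -0.065, 1.46, 0.022, 1.35, -0.088], TCP at [166.608, -602.406, 231.338] pointing down, gripper open.
Joint ranges: [-2.6, 2.6], [-0.5, 2.12], [-1.47, 1.34], [0.16, 2.42], [-1.27, 4.41], [0.06, 2.06], [-2.6, 2.6]. Speed limits (rad/s): [2.22, 2.22, 2.79, 2.79, 3.14, 3.14, 3.14].

INTERFACE

Orientations are given as a unit quaternion [w, x, y, z].
In Python, from cell import * gives the robot as it stands.
- The arm moves only by the tool drive_tool, never from a script. Its argument "increments" is one flat list of numbers, 4 for each row, row after row: the shift along the tool's x, y, z in mm, then the turn about the tool's z in degrees. In form: [tx, ty, tz, yaw, tx, ty, tz, yaw, ...]. A call has 1 to 12 rows; each row shifts and turns the commanded pose from where the row before left it, along the tool's axes as they then stand; what a row does not reach is not made up. A row lasts 1/12 s, in which the tool goes at most 41.7 mm and 7.16 degrees, less where a joint would pass 70% of its speed; a pose out of reach is approached as far as the arm can. A call is refused whole if a number of a shift passes 41.7 or a number of a turn 7.16, either way. A call with a gripper value outside its range is refused whole. "fingers" is the finger opening in mm, from 0 to 85.4, set as the call begins (left out, the last holds). The fingers move at their own pace and stop on an object; the grip force is fixed at half the most. Time passes only in rows, so rows that do not move let the fingers close. It gives the time, the measured TCP pose, the force, the opening and the grip force at its end, in the units of the state.
- get_obs(): the state, without advancing time (a new reading comes with each control period).
- camera(name): name is "side" or "top"; returns (picture, depth): 420x560x3 uint8, red, green, blue; 420x560 float32, mm along the optical axis (not along the pixel's ray), 0 where there is no reading.
- camera_params(name): a dict with "fx", "fy", "cx", "cy" (pixels), "pose" (4x4, takes a point from camera to world coordinates). Camera axes: x right, y down, z forward; pixel columns grow to the right and rows downward; lengths in mm; the calibration is good to about 2 mm. A picture is of the moment at which its call begins. camera_params takes no time and is no camera call.
- hand_in(): hands the job in; it is judged then, once.
Trained networks look in the newest picture that a camera, given by its name, has taken for a name from the list of things; names that differ only in an ending like _2 or _b are one class to them, and where a whole thing is asked for, a point or a joint stands for the part that bears it (a point fixed in the world has none). Each returns a list of dicts, best first, with "confidence" (0 to 1); they miss things now and then, are a little off and sometimes report something else, mostly with a low value. They report only what shows in the picture. A call takes as long as a camera call.
- boxes_of(name, camera): "point" ([x, y, z] in mm, in the coordinates of the camera as it stood for that picture, good to about 4 mm: the middle of the surface that is visible of it).
The state is a dict: "time_s": time; "qpos": joint angles; "dq": joint speeds; "joint_efforts": joint torques, N m; "tcp_pos": TCP position; "eef_rot": TCP orientation; "wrist_force": force on the tool from outside, world axes, zero at the start; "moment": the same for the moment, N m; "opening": finger opening in mm; "grip_force": force on a finger pad.
Only numpy, scipy, OpenCV 4.12 (cv2) and the standard library are available. Lean on these libraries where they do the work, as an engineer would, in place of code of your own. Each camera call takes 0.05 s, during which the arm holds its last target. There are 200 camera calls.

TASK

The steel tool chest is too heavy to push back square on, so walk it back over the bench by pushing only near its two front corners, each in turn, until its back rests against both rubber buffers of the rail and it stands centred between them. Keep every push under 25 N and never let the chest slew more than fifteen degrees from the rail. Bed it firmly at the end, pressing the left front corner home against its buffer and then the right one, and leave the other things on the bench alone.

Things in the scene. Friction and masses are not known exactly. Their poses are not given: they have to be found in the camera images.
- chest: Low blue steel tool chest, grey drawer front, black plastic corner guards: 120 deep (x) x 280 wide (y) x 66 mm high, about 4.1 kg, on four 9 mm high rubber feet at x +-25, y +-60 mm. Origin: centre of the underside at bench level; +x out of its back towards the rail, +y to its left seen from the robot. Walls upright, flat and slippery. Starts 35 to 50 mm short of the buffers, up to 12 mm off centre and 0.08 rad askew.
- chest_front_left (a point): Where to push: on the chest's front face near its left corner, 60 mm in front of and 125 mm left of its centre, 30 mm above the bench; axes as the chest's. Pushed here it takes 11 to 17 N and swings about a point near its far feet: the other corner goes back by about a third of what this one advances.
- chest_front_right (a point): The same near the right corner: on the front face, 60 mm in front of and 125 mm right of the chest's centre, 30 mm above the bench.
- chest_front_mid (a point): Middle of the chest's front face, 30 mm above the bench; keep the fingers at least 60 mm from here when pushing. A push here would take 22 to 28 N, and more with any bearing down.
- rail: Plywood rail, 320 mm long (y) and 60 mm high, fixed to the bench behind the chest. Origin: at bench level, midway between the two buffers, on the line of the buffers' front faces; +x points away from the robot, square to the rail, +y along it to the left. The wood begins 18 mm behind that line.
- buffer_left: Left rubber buffer of the rail: a springy black round stub, 28 mm across (its face 22 mm), standing 18 mm out of the rail. Origin: centre of its front face, 35 mm above the bench, 115 mm left of the rail's middle; axes as the rail's. It gives way by 1 mm for every 3 N, up to 10 mm, and its origin goes with it. It counts as pressed home when it takes more than 3 N for a fifth of a second.
- buffer_right: Right rubber buffer, the same, 115 mm right of the rail's middle.
- tape_measure: Dark pocket tape measure, 60 x 74 x 28 mm; a bystander. Origin: underside.
- sanding_block: Brown sanding block, 96 x 63 x 30 mm; a bystander. Origin: centre of its underside.
- flush_saw: Hand saw with a wooden grip, 30 x 305 x 18 mm, left of the chest; a bystander. Origin: underside.

How it is judged (in metres and radians):
On the way, in this order (a step that is already met when the one before it is completed fails the run):
1. the left corner of the chest is pressed home: the left buffer takes more than 3 N for 0.2 s while the gripper is at that corner (grasp point within 0.1 m of the push point) (contact force between chest and buffer_left above 3 N and distance between the grasp point and chest_front_left below 0.1 m), for 0.2 s.
2. then the right corner is pressed home: the right buffer takes more than 3 N for 0.2 s while the gripper is at that corner (grasp point within 0.1 m of the push point) (contact force between chest and buffer_right above 3 N and distance between the grasp point and chest_front_right below 0.1 m), for 0.2 s.
At the end, for the whole second after the job is handed in: The back of the chest is within 4 mm of the faces of both buffers, the chest is centred on the rail to within 25 mm, upright on its feet and at rest (x of each of buffer_left, buffer_right in the frame of chest below 0.064 m and y of chest in the frame of rail between -0.025 and 0.025 m and angle between chest's own z axis and vertical below 0.03 rad and linear speed of chest below 0.01 m/s); the robot touches nothing.
It fails at once if the robot pushes on the chest with more than 25 N (contact force between any of the fingers, the arm and chest above 25 N).
It fails at once if the robot pushes on the chest within 60 mm of the middle of its front instead of near a corner (contact force between any of the fingers, the arm and chest above 2 N and horizontal distance between the grasp point and chest_front_mid below 0.06 m).
It fails at once if the chest slews more than 0.27 rad (a little over fifteen degrees) from square to the rail (angle between the x axis of chest and the x axis of rail, either way round above 0.27 rad).
It fails at once if the chest is tipped by more than 0.08 rad (angle between chest's own z axis and vertical above 0.08 rad).
It fails at once if a bystander is moved by more than 15 mm (distance of any of tape_measure, sanding_block, flush_saw from where it was at the start of the episode above 0.015 m).
It also fails if it takes over 72 s, if anything falls off the work surface, if the arm or the gripper's body presses on something with over 40 N, if the wrist force passes 120 N, or if a joint passes its speed limit or range.

## Working session

There is one attempt and no reset: what is moved stays moved. The work goes in short steps, Python scripts to look and compute and a tool call to move; the robot and the scene stay as the last step left them, time stands still between calls to the robot, and variables do not carry over. Pictures are saved under pics/ and viewed, at most 10 in all, crops included, and the job is handed in when it is done.

Besides the shell and the picture viewer there is one more tool, called after "Call:" as name(argument=value, ...) on one line, values as JSON. drive_tool: Moves the arm, as the interface text tells. Its arguments: {"type":"object","properties":{"increments":{"type":"array","items":{"type":"number"}},"fingers":{"type":"number"}},"required":["increments"]}

```bash
mkdir -p pics; cat > h.py <<'E'
from cell import *
import numpy as np, cv2
def snap(n,f=None):
    p,d=camera(n)
    if f: cv2.imwrite('pics/'+f,cv2.cvtColor(p,cv2.COLOR_RGB2BGR))
    return p,d
def cloud(n,d):
    c=camera_params(n);v,u=np.mgrid[:d.shape[0],:d.shape[1]]
    P=np.stack([(u-c['cx'])*d/c['fx'],(v-c['cy'])*d/c['fy'],d],-1)
    T=np.array(c['pose']);return P@T[:3,:3].T+T[:3,3]
E
python3 - <<'E'
from h import *
o=get_obs();print(o['time_s'],o['tcp_pos'],o['eef_rot'],o['opening'])
for n in('top','side'):
    p,d=snap(n,n+'0.png');W=cloud(n,d);np.savez(n+'0.npz',p=p,W=W,d=d)
    print(n,np.array(camera_params(n)['pose'])[:3,3])
    T=np.array(camera_params(n)['pose'])
    for k in('chest','rail','buffer_left','tape_measure','sanding_block','flush_saw'):
        print(k,[(np.round(T[:3,:3]@np.array(b['point'])+T[:3,3]),round(b['confidence'],2)) for b in boxes_of(k,n)[:2]])
E
```

```text
0.0 [ 166.48695953 -602.01103583  230.50746992] [-7.20228819e-04  9.90912951e-01  1.34502742e-01 -1.32546157e-04] 85.38687950238123
top [ 369.47229805    6.93971562 1348.16921976]
chest [(array([588., 131.,  67.]), 0.8)]
rail [(array([729., 131.,  44.]), 0.9)]
buffer_left []
tape_measure [(array([ 472., -328.,   29.]), 0.61), (array([685.,   8.,  43.]), 0.35)]
sanding_block [(array([ 391., -232.,   31.]), 0.62)]
flush_saw [(array([518., 395.,   9.]), 0.95)]
side [ 20.42077754 784.66685682 641.87177571]
chest [(array([565., 164.,  66.]), 0.86)]
rail [(array([714., 142.,  44.]), 0.59), (array([566., 165.,  64.]), 0.35)]
buffer_left [(array([709., 243.,  38.]), 0.45), (array([488., 398.,   9.]), 0.35)]
tape_measure [(array([ 465., -312.,   24.]), 0.89)]
sanding_block [(array([ 381., -212.,   28.]), 0.67)]
flush_saw [(array([490., 397.,   8.]), 0.93)]
```

View pics/top0.png

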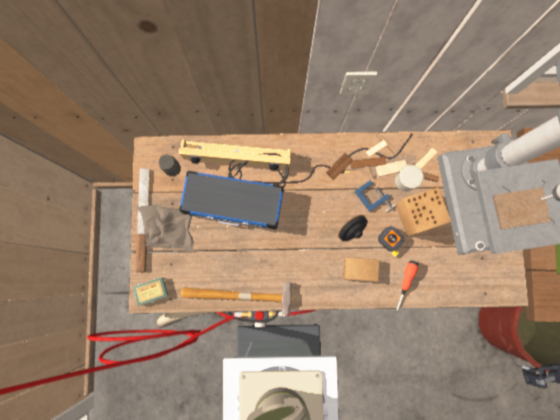

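View pics/side0.png

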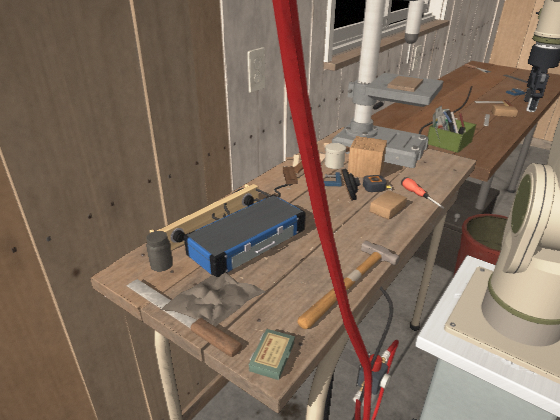

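Top view: the chest is at about (232,201), with the rail above it at (235,153) and buffers near (196,158) and (280,162). The hammer is at (235,295), the rag at (165,228) and the saw at (143,220). The side view confirms this, with a red hose hanging in its foreground.

```bash
cat >> h.py <<'E'
def rect(W,lo,hi,x0,x1,y0,y1,cell=2):
    m=(W[...,2]>lo)&(W[...,2]<hi)&(W[...,0]>x0)&(W[...,0]<x1)&(W[...,1]>y0)&(W[...,1]<y1)
    n,l,s,_=cv2.connectedComponentsWithStats(m.astype(np.uint8),connectivity=4)
    k=1+np.argmax(s[1:,4]); P=W[l==k][:,:2].astype(np.float32)
    c,wh,a=cv2.minAreaRect(P); b=cv2.boxPoints((c,wh,a))
    e=[b[1]-b[0],b[2]-b[1]]; e=max(e,key=np.linalg.norm); yaw=np.arctan2(e[1],e[0])-np.pi/2
    yaw=(yaw+np.pi/2)%np.pi-np.pi/2
    # yaw also from PCA
    q=P-P.mean(0); v=np.linalg.svd(q,full_matrices=False)[2][0]; y2=(np.arctan2(v[1],v[0])-np.pi/2+np.pi/2)%np.pi-np.pi/2
    return np.array(c),sorted(wh),yaw,y2,P.mean(0),len(P)
E
python3 - <<'E'
from h import *
for n in('top','side'):
    W=np.load(n+'0.npz')['W']
    print(n,'chest',rect(W,56,80,450,690,-60,320))
    print(n,'rail',rect(W,50,75,660,800,-80,350))
W=np.load('top0.npz')['W']
m=(W[...,0]>150)&(W[...,0]<560)&(W[...,1]>-150)&(W[...,1]<420)&(W[...,2]>50)
print('tall things in front',m.sum(), W[m][:, :].min(0) if m.any() else '',W[m].max(0) if m.any() else '')
W=np.load('side0.npz')['W'];p=np.load('side0.npz')['p'].astype(int)
r=(p[...,0]>140)&(p[...,1]<40)&(p[...,2]<40)&(np.arange(420)[:,None]<330)
print('hose',np.round(np.percentile(W[r],[5,50,95],axis=0)))
E
```

```text
top chest (array([609.89215088, 125.76930237]), [162.54653930664062, 280.5350036621094], np.float32(-0.1789521), np.float32(-0.17891383), array([591.5035  , 127.695564], dtype=float32), 4210)
top rail (array([701.70947266, 122.8946228 ]), [80.62730407714844, 318.8895568847656], np.float32(-0.14018416), np.float32(-0.11213875), array([716.2709  , 113.025314], dtype=float32), 954)
side chest (array([609.23376465, 126.46618652]), [162.26512145996094, 282.892822265625], np.float32(-0.17311597), np.float32(-0.18020225), array([588.0718 , 145.64403], dtype=float32), 3619)
side rail (array([698.21124268, 120.85987854]), [73.56240844726562, 312.42901611328125], np.float32(-0.084763646), np.float32(-0.11148155), array([715.61884, 125.60531], dtype=float32), 778)
tall things in front 2250 [162.81113456  -5.60115406  50.01584132] [ 559.97148352  419.98212587 1348.16921976]
hose [[165. 475. 322.]
 [167. 560. 539.]
 [173. 582. 604.]]
```

```bash
cat >> h.py <<'E'
def poses(n,W,cut=672):
    s=W.copy(); t=0.112; off=s[...,0]-t*(s[...,1]-126)
    A=s.copy();A[off>cut]=0; B=s.copy();B[off<cut+28]=0
    return rect(A,58,80,450,700,-80,330),rect(B,50,75,660,800,-80,350)
E
python3 - <<'E'
from h import *
for n in('top','side'):
    W=np.load(n+'0.npz')['W']
    a,b=poses(n,W);print(n,a);print(b)
W=np.load('top0.npz')['W'];
d=np.load('top0.npz')['d']
off=W[...,0]-.112*(W[...,1]-126)
m=(off>674)&(off<706)&(W[...,2]>20)&(W[...,2]<60)&(W[...,1]>-20)&(W[...,1]<280)
n,l,s,c=cv2.connectedComponentsWithStats(m.astype(np.uint8))
for k in range(1,n):
    if s[k,4]>8: q=W[l==k];print(s[k,4],np.round(q.min(0)),np.round(q.max(0)))
m=(W[...,0]>150)&(W[...,0]<545)&(W[...,1]>-150)&(W[...,1]<360)&(W[...,2]>15)&(d>0)&(W[...,2]<1300)
n,l,s,c=cv2.connectedComponentsWithStats(m.astype(np.uint8))
for k in range(1,n):
    if s[k,4]>20: q=W[l==k];print('obst',s[k,4],np.round(q.min(0)),np.round(q.max(0)))
E
```

```text
top (array([600.3338623 , 127.49826813]), [143.1195831298828, 280.5350036621094], np.float32(-0.17895234), np.float32(-0.17940259), array([591.3302 , 127.73397], dtype=float32), 4169)
(array([721.62329102, 120.26390076]), [40.45525360107422, 318.5345764160156], np.float32(-0.14018428), np.float32(-0.10496628), array([718.342  , 115.08232], dtype=float32), 905)
side (array([600.00042725, 128.20297241]), [143.06224060058594, 283.09222412109375], np.float32(-0.17811751), np.float32(-0.18196142), array([588.61743, 144.69229], dtype=float32), 3506)
(array([718.0703125, 119.2296524]), [36.47246551513672, 312.58599853515625], np.float32(-0.097334266), np.float32(-0.10846317), array([716.87506 , 126.173355], dtype=float32), 753)
52 [703. 224.  31.] [718. 247.  54.]
26 [675. 127.  21.] [704. 139.  52.]
29 [673.  86.  20.] [700. 109.  60.]
78 [659. -19.  24.] [694.  21.  53.]
obst 688 [509.  -3.  17.] [545. 211.  79.]
obst 628 [462. 246.  15.] [544. 359.  40.]
obst 42 [517. 253.  15.] [543. 296.  23.]
obst 294 [308. 317.  16.] [378. 360.  29.]
obst 1082 [266. -36.  15.] [358. 276.  32.]
obst 110 [162. 321.  16.] [174. 359. 128.]
```

Call:
drive_tool(increments=[0,0,0,5.4,0,0,0,5.4,0,0,0,5.4,0,0,0,5.4,20,-32,0,0,20,-32,0,0,20,-32,0,0,20,-32,0,0,20,-32,0,0,20,-32,0,0,20,-32,0,0,20,-32,0,0], fingers=0)

```text
time_s: 1.7
tcp_pos: [353.9, -363.4, 231.6]
eef_rot: [0.0, 0.999, -0.054, 0.0]
wrist_force: [0.9, -0.4, -0.1]
opening: -0.1
grip_force: 0.0
```

```bash
cat >> h.py <<'E'
def chest_fit(W,c,yaw):
    # edges in chest axes from deck points
    for _ in range(3):
        R=np.array([[np.cos(yaw),np.sin(yaw)],[-np.sin(yaw),np.cos(yaw)]])
        q=(W[...,:2]-c)@R.T
        m=(abs(q[...,0])<75)&(abs(q[...,1])<150)&(W[...,2]>58)&(W[...,2]<80); Q=q[m]
        fr=[];ba=[];yy=[]
        for y in range(-110,111,8):
            s=Q[abs(Q[:,1]-y)<5,0]
            if len(s)>10: fr.append(np.percentile(s,2));ba.append(np.percentile(s,98));yy.append(y)
        f=np.polyfit(yy,fr,1);b=np.polyfit(yy,ba,1)
        l,r=np.percentile(Q[:,1],[99.5,.5])
        yaw-=np.arctan((np.median(np.diff(fr)/8)+0*f[0]) if 0 else (f[0]+b[0])/2)
        c=c+R.T@np.array([(f[1]+b[1])/2,(l+r)/2])
    return c,yaw,f,b,l,r
E
python3 - <<'E'
from h import *
W=np.load('top0.npz')['W']
print('chest',chest_fit(W,np.array([591,127.7]),-.179))
# rail top: centre line per y
off=W[...,0]-.11*(W[...,1]-126)
m=(off>700)&(off<760)&(W[...,2]>54)&(W[...,2]<72)
P=W[m];c=[]
for y in range(-20,270,10):
    s=P[abs(P[:,1]-y)<6]
    if len(s)>4:c.append((y,s[:,0].min(),s[:,0].max()))
c=np.array(c);print(np.round(c[::3]));print(np.polyfit(c[:,0],c[:,1],1),np.polyfit(c[:,0],c[:,2],1),P[:,1].min(),P[:,1].max(),P[:,2].mean())
r=(W[...,2]>12)&(W[...,1]>230)&(W[...,1]<300)&(W[...,0]>440)&(W[...,0]<548)
R=W[r]
for y in range(230,300,10):
    s=R[abs(R[:,1]-y)<5]
    if len(s):print('rag',y,s[:,0].min(),s[:,0].max(),s[:,2].max())
print(get_obs()['tcp_pos'])
E
```

```text
chest (array([591.89746816, 128.26124004]), np.float64(-0.17774007577065346), array([ 3.68571966e-03, -5.74821108e+01]), array([-2.74587974e-03,  5.75682816e+01]), np.float64(138.2970302842263), np.float64(-138.4155547468025))
[[-20. 693. 713.]
 [ 10. 696. 726.]
 [ 40. 701. 725.]
 [ 70. 705. 722.]
 [100. 707. 725.]
 [130. 709. 730.]
 [160. 713. 732.]
 [190. 718. 737.]
 [220. 720. 740.]
 [250. 724. 743.]]
[1.09563204e-01 6.95296056e+02] [8.43568553e-02 7.20244269e+02] -556.5600403411878 799.9464234234068 61.57838405383403
rag 240 450.25413315004744 476.1458715981479 14.103672442483912
rag 250 450.16207791786644 546.2042714546524 23.273082864116304
rag 260 453.090694373709 546.3246552396863 23.235802193213658
rag 270 456.0167847330657 546.1397578529312 19.53473095511731
rag 280 459.2109321131985 546.2161133291709 22.846888867637063
rag 290 462.1982840005578 546.7795918248892 24.172067450038185
[ 353.94893939 -363.43472181  231.63918254]
```

Call:
drive_tool(increments=[9,-40,0,0,9,-40,0,0,9,-40,0,0,9,-40,0,0,9,-40,0,0,9,-40,0,0,9,-40,0,0,9,-40,0,0,9,-40,0,0,9,-40,0,0,0,0,20,0,0,0,30,0])

```text
time_s: 2.7
tcp_pos: [487.5, 26.3, 183.3]
eef_rot: [-0.0, 0.999, -0.051, 0.003]
wrist_force: [0.4, -1.6, -0.6]
opening: 0.1
grip_force: 0.0
```

Call:
drive_tool(increments=[0,0,40,0,0,0,40,0,0,0,35,0,0,0,20,0,0,0,15,0,0,0,12,0,0,0,7,0,0,0,0,0])

```text
time_s: 3.37
tcp_pos: [484.8, 23.0, 11.4]
eef_rot: [0.0, 0.999, -0.054, -0.001]
wrist_force: [0.3, -0.2, -0.1]
opening: -0.3
grip_force: 0.0
```

Call:
drive_tool(increments=[3,0,0,0,3,0,0,0,1,0,0,0,1,0,0,0,1,0,0,0,1,0,0,0,1,0,0,0,1,0,0,0,1,0,0,0,1,0,0,0])

```text
time_s: 4.2
tcp_pos: [499.4, 21.5, 12.3]
eef_rot: [0.0, 0.999, -0.054, 0.0]
wrist_force: [-0.2, -0.3, 0.1]
opening: 0.2
grip_force: 0.0
```

Call:
drive_tool(increments=[0.5,0,0,0,0.5,0,0,0,0.5,0,0,0,0.5,0,0,0,0.5,0,0,0,0.5,0,0,0,0.5,0,0,0,0.5,0,0,0])

```text
time_s: 4.87
tcp_pos: [500.4, 21.5, 11.2]
eef_rot: [0.0, 0.999, -0.053, -0.003]
wrist_force: [-10.2, 1.6, 0.9]
opening: 0.1
grip_force: 0.0
```

Call:
drive_tool(increments=[0.5,0,0,0,0.5,0,0,0,0.5,0,0,0,0.5,0,0,0,0.5,0,0,0,0.5,0,0,0])

```text
time_s: 5.37
tcp_pos: [503.1, 20.7, 11.0]
eef_rot: [0.001, 0.999, -0.053, -0.003]
wrist_force: [-11.1, -0.4, -0.2]
opening: 0.1
grip_force: 0.0
```

Call:
drive_tool(increments=[0.7,0,0,0,0.8,0,0,0,1,0,0,0,1,0,0,0,1,0,0,0,1,0,0,0,1,0,0,0,1,0,0,0,1,0,0,0,1,0,0,0,1,0,0,0,1,0,0,0])

```text
time_s: 6.37
tcp_pos: [513.7, 19.3, 10.6]
eef_rot: [0.001, 0.999, -0.053, -0.004]
wrist_force: [-16.8, -1.2, 3.3]
opening: -0.1
grip_force: 0.0
```

Call:
drive_tool(increments=[0.8,0,0,0,0.8,0,0,0,0.8,0,0,0,0.8,0,0,0,0.8,0,0,0,0.8,0,0,0,0.8,0,0,0,0.8,0,0,0,0.8,0,0,0,0.8,0,0,0,0.8,0,0,0,0.8,0,0,0])

```text
time_s: 7.37
tcp_pos: [522.7, 17.4, 10.3]
eef_rot: [0.001, 0.999, -0.053, -0.005]
wrist_force: [-15.9, -4.6, 0.9]
opening: 0.1
grip_force: 0.0
```

```bash
cat >> h.py <<'E'
RY=-0.109; n=np.array([np.cos(RY),np.sin(RY)]); t=np.array([-np.sin(RY),np.cos(RY)])
def report(c0,y0,name='top',pic=None):
    p,d=snap(name,pic);W=cloud(name,d);c,y,f,b,l,r=chest_fit(W,np.array(c0,float),y0)
    u,v=n@c,t@c;ry=y-RY
    L=np.array([60,115]);gl=672.3-(u+60*np.cos(ry)-115*np.sin(ry));gr=672.3-(u+60*np.cos(ry)+115*np.sin(ry))
    o=get_obs();T=np.array(o['tcp_pos'])[:2]
    print('c',np.round(c,1),'yaw',round(y,3),'rel',round(ry,3),'uv',round(u,1),round(v,1),'gaps L R',round(gl,1),round(gr,1),'size',round(b[1]-f[1],1),round(l-r,1),'slopes',np.round([f[0],b[0]],3))
    for k,s in(('pushL',98),('pushR',-115)):
        q=np.array([u-60*np.cos(ry)-s*np.sin(ry),v-60*np.sin(ry)+s*np.cos(ry)]);print(k,np.round(q,1))
    print('tcp uv',np.round([n@T,t@T],1),'z',o['tcp_pos'][2],'t',o['time_s'],'F',np.round(o['wrist_force'],1))
E
python3 -c "
from h import *
report((597,128),-.1)"
```

```text
c [621.5 134.8] yaw 0.375 rel 0.484 uv 603.1 201.6 gaps L R 69.5 -37.5 size 106.2 283.6 slopes [-0.238 -0.02 ]
pushL [504.4 260.4]
pushR [603.5  71.9]
tcp uv [518.   74.3] z 10.36310623002575 t 7.4167 F [-15.2  -3.1   1.1]
```

```bash
cat >> h.py <<'E'
def chest_fit(W,c,yaw):
    arm=cv2.dilate(((W[...,2]>84)|(W[...,2]<-200)).astype(np.uint8),np.ones((7,7)))>0
    def edge(yy,e):
        yy=np.array(yy);e=np.array(e);k=np.ones(len(e),bool)
        for _ in range(4):
            f=np.polyfit(yy[k],e[k],1);r=abs(e-np.polyval(f,yy));k=r<max(2.,1.5*np.median(r))
        return f,k.sum()
    for _ in range(4):
        R=np.array([[np.cos(yaw),np.sin(yaw)],[-np.sin(yaw),np.cos(yaw)]])
        q=(W[...,:2]-c)@R.T
        a=q[arm&(abs(q[...,0])<75)]
        m=(abs(q[...,0])<75)&(abs(q[...,1])<150)&(W[...,2]>58)&(W[...,2]<74)&~arm; Q=q[m]
        fr=[];ba=[];yf=[];yb=[]
        for y in range(-112,113,8):
            s=Q[abs(Q[:,1]-y)<5,0]; z=a[abs(a[:,1]-y)<7,0]
            if len(s)<10: continue
            if not len(z): fr.append(np.percentile(s,2));yf.append(y)
            if not (z>20).any(): ba.append(np.percentile(s,98));yb.append(y)
        b,nb=edge(yb,ba); f,nf=edge(yf,fr)
        l,r=np.percentile(Q[:,1],[99.5,.5])
        g=b[0] if nb>nf+4 else (f[0]+b[0])/2
        yaw-=g*.9; mid=(l+r)/2 if 272<l-r<281 else l-138.4
        c=c+R.T@np.array([(f[1]+b[1])/2 if len(yf)>8 else b[1]-57.5,mid])
    print('nf nb',nf,nb)
    return c,yaw,f,b,l,r
E
python3 -c "
from h import *
report((597,128),-.06,pic='t1.png')"
```

```text
nf nb 2 6
c [599.8 128.9] yaw -0.015 rel 0.094 uv 582.2 193.4 gaps L R 41.2 19.6 size 112.2 242.5 slopes [-0.018  0.017]
pushL [513.3 285.4]
pushR [533.2  73.3]
tcp uv [518.   74.4] z 10.388508974627277 t 7.4667 F [-14.2  -3.    1.8]
```

View pics/t1.png

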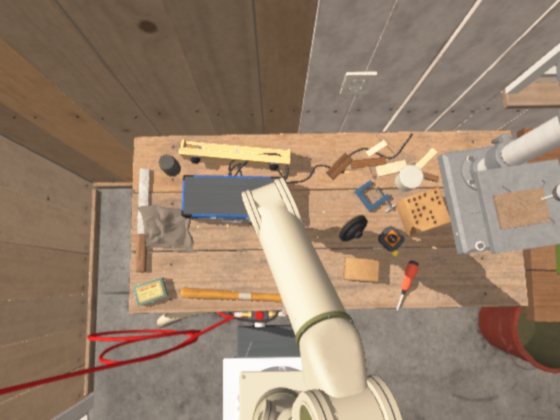

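Call:
drive_tool(increments=[-5,0,0,0,-20,0,0,0,-35,0,0,0,-38,0,0,0,0,-35,0,0,0,-35,0,0,0,-35,0,0,0,-20,0,0,0,0,0,0])

```text
time_s: 8.22
tcp_pos: [443.6, 158.6, 13.1]
eef_rot: [-0.002, 0.999, -0.051, 0.001]
wrist_force: [-0.0, 0.1, 0.4]
opening: -0.0
grip_force: 0.0
```

```bash
python3 -c "
from h import *
report((599.8,128.9),-.04,pic='t2.png')
report((599.8,128.9),-.04,'side')"
```

```text
nf nb 1 6
c [598.1 128.7] yaw -0.045 rel 0.064 uv 580.5 193.0 gaps L R 39.3 24.5 size 81.7 278.0 slopes [ 0.257 -0.073]
pushL [514.3 286.9]
pushR [528.   74.4]
tcp uv [423.8 203.3] z 12.699498563025346 t 8.2667 F [ 0.3  0.  -0.5]h.py:55: RankWarning: Polyfit may be poorly conditioned
  f=np.polyfit(yy[k],e[k],1);r=abs(e-np.polyval(f,yy));k=r<max(2.,1.5*np.median(r))
h.py:55: RankWarning: Polyfit may be poorly conditioned
  f=np.polyfit(yy[k],e[k],1);r=abs(e-np.polyval(f,yy));k=r<max(2.,1.5*np.median(r))
h.py:55: RankWarning: Polyfit may be poorly conditioned
  f=np.polyfit(yy[k],e[k],1);r=abs(e-np.polyval(f,yy));k=r<max(2.,1.5*np.median(r))
h.py:55: RankWarning: Polyfit may be poorly conditioned
  f=np.polyfit(yy[k],e[k],1);r=abs(e-np.polyval(f,yy));k=r<max(2.,1.5*np.median(r))
h.py:55: RankWarning: Polyfit may be poorly conditioned
  f=np.polyfit(yy[k],e[k],1);r=abs(e-np.polyval(f,yy));k=r<max(2.,1.5*np.median(r))
h.py:55: RankWarning: Polyfit may be poorly conditioned
  f=np.polyfit(yy[k],e[k],1);r=abs(e-np.polyval(f,yy));k=r<max(2.,1.5*np.median(r))
h.py:55: RankWarning: Polyfit m
[... 625 characters left out ...]
polyval(f,yy));k=r<max(2.,1.5*np.median(r))
h.py:55: RankWarning: Polyfit may be poorly conditioned
  f=np.polyfit(yy[k],e[k],1);r=abs(e-np.polyval(f,yy));k=r<max(2.,1.5*np.median(r))
Traceback (most recent call last):
  File "h.py", line 42, in report
    p,d=snap(name,pic);W=cloud(name,d);c,y,f,b,l,r=chest_fit(W,np.array(c0,float),y0)
                                                   ~~~~~~~~~^^^^^^^^^^^^^^^^^^^^^^^^^
  File "h.py", line 68, in chest_fit
    b,nb=edge(yb,ba); f,nf=edge(yf,fr)
                           ~~~~^^^^^^^
  File "h.py", line 55, in edge
    f=np.polyfit(yy[k],e[k],1);r=abs(e-np.polyval(f,yy));k=r<max(2.,1.5*np.median(r))
TypeError: expected non-empty vector for x
```

View pics/t2.png

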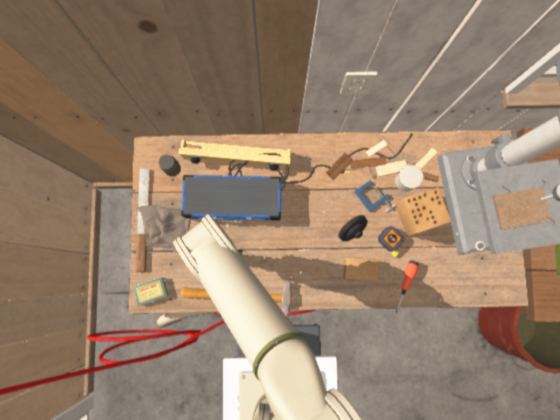

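The chest now stands nearly square to the image, with its deck clear of the arm at (183–281, 176–220). I'll fit it as a whole rectangle, which handles occlusion.

```bash
cat >> h.py <<'E'
from scipy.optimize import minimize
def chest_fit(W,c,yaw):
    z=W[...,2]; near=(np.hypot(*(W[...,:2]-c).transpose(2,0,1))<190)&(z>-20)
    off=W[...,:2]@n; arm=cv2.dilate((z>84).astype(np.uint8),np.ones((5,5)))>0
    m=near&~arm&(off<672)
    P=W[m][:,:2]; lab=(z[m]>57).astype(float)
    def cost(p):
        a=yaw+p[2]/100; d=P-(c+p[:2]); q=np.stack([d@[np.cos(a),np.sin(a)],d@[-np.sin(a),np.cos(a)]],1)
        sd=np.minimum(58.5-abs(q[:,0]),139-abs(q[:,1]))
        return np.mean((lab-1/(1+np.exp(-np.clip(sd/1.5,-30,30))))**2)
    best=min((minimize(cost,[0,0,k],method='Nelder-Mead',options=dict(initial_simplex=np.array([[0,0,k],[6,0,k],[0,6,k],[0,0,k+4]]),maxiter=400)) for k in(-4,0,4)),key=lambda r:r.fun)
    p=best.x; print('cost',best.fun)
    return c+p[:2],yaw+p[2]/100,[0,best.fun],[0,0],0,0
E
python3 -c "
from h import *
print(chest_fit(np.load('top0.npz')['W'],np.array([595,125.]),-.14)[:2])
print(chest_fit(np.load('side0.npz')['W'],np.array([595,125.]),-.14)[:2])
report((599.8,128.9),-.04)
report((599.8,128.9),-.04,'side')"
```

```text
cost 0.014902412602708954
(array([592.38504757, 128.42364665]), np.float64(-0.17736616880656766))
cost 0.05396331962110019
(array([594.24867729, 126.79830972]), np.float64(-0.1785106583714039))
cost 0.017346602382009538
c [599.9 128.9] yaw -0.036 rel 0.073 uv 582.4 193.4 gaps L R 38.5 21.7 size -0.0 0 slopes [0 0]
pushL [515.4 286.7]
pushR [530.9  74.3]
tcp uv [424.  200.2] z 12.265654576135626 t 8.3667 F [-0.1 -1.   0.1]
cost 0.06384461350690676
c [601.4 126.9] yaw -0.036 rel 0.073 uv 584.0 191.6 gaps L R 36.9 20.0 size -0.1 0 slopes [0 0]
pushL [517.  284.9]
pushR [532.6  72.5]
tcp uv [424.1 199.6] z 12.197319858479338 t 8.4167 F [ 0.9  0.6 -0.7]
```

Call:
drive_tool(increments=[22,-29,0,0,22,-29,0,0,22,-29,1,0,4,0,0,0,4,0,0,0,1,0,0,0,1,0,0,0,1,0,0,0,0.6,0,0,0,0.6,0,0,0,0.6,0,0,0,0.6,0,0,0])

```text
time_s: 9.42
tcp_pos: [530.9, 231.2, 11.3]
eef_rot: [0.0, 0.999, -0.053, -0.0]
wrist_force: [-4.7, 0.5, 0.2]
opening: -0.1
grip_force: 0.0
```

Call:
drive_tool(increments=[0.6,0,0,0,0.6,0,0,0,0.6,0,0,0,0.6,0,0,0,0.6,0,0,0,0.6,0,0,0])

```text
time_s: 9.92
tcp_pos: [531.8, 232.1, 10.4]
eef_rot: [0.0, 0.999, -0.052, -0.002]
wrist_force: [-12.1, 2.1, 1.3]
opening: 0.3
grip_force: 0.0
```

Call:
drive_tool(increments=[0.7,0,0,0,0.7,0,0,0,0.8,0,0,0,0.8,0,0,0,0.8,0,0,0,0.8,0,0,0,0.8,0,0,0,0.8,0,0,0,0.8,0,0,0,0.8,0,0,0,0.8,0,0,0,0.8,0,0,0])

```text
time_s: 10.92
tcp_pos: [541.0, 231.7, 10.4]
eef_rot: [-0.0, 0.999, -0.052, -0.003]
wrist_force: [-12.6, 3.5, 1.8]
opening: 0.1
grip_force: 0.0
```

Call:
drive_tool(increments=[0.8,0,0,0,0.8,0,0,0,0.8,0,0,0,0.8,0,0,0,0.8,0,0,0,0.8,0,0,0,0.8,0,0,0,0.8,0,0,0])

```text
time_s: 11.58
tcp_pos: [545.6, 231.9, 10.1]
eef_rot: [-0.0, 0.999, -0.052, -0.004]
wrist_force: [-19.2, 6.6, 2.9]
opening: -0.2
grip_force: 0.0
```

```bash
python3 -c "
from h import *
report((605,128.9),-.12,pic='t3.png')
report((605,128.9),-.12,'side','s3.png')
for i in range(2): print(np.round(get_obs()['wrist_force'],1),np.round(get_obs()['moment'],2)); camera('side')"
```

```text
cost 0.017066392907786207
c [605.1 127. ] yaw -0.132 rel -0.023 uv 587.7 192.0 gaps L R 22.0 27.2 size -0.0 0 slopes [0 0]
pushL [530.  291.4]
pushR [525.1  78.4]
tcp uv [517.3 289.9] z 10.053552644611264 t 11.6333 F [-17.3   6.7   2.2]
cost 0.07061026714086681
c [609.9 124.1] yaw -0.163 rel -0.054 uv 592.8 189.7 gaps L R 13.4 25.8 size -0.1 0 slopes [0 0]
pushL [538.2 290.8]
pushR [526.7  78.1]
tcp uv [517.3 289.9] z 10.062463768549652 t 11.6833 F [-17.4   5.6   2.2]
[-17.4   5.6   2.2] [ 0.96  2.93 -0.42]
[-17.6   6.3   1.7] [ 1.01  2.94 -0.41]
```

View pics/s3.png

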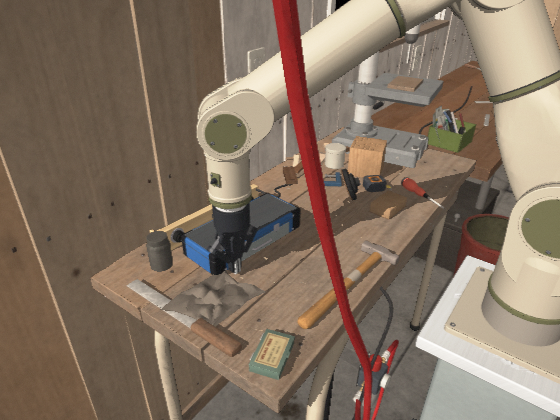

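The gripper sits at the left corner at about (237,262), clear of the rag and with nothing else touched. I'll continue gently and let the tool yield sideways.

Call:
drive_tool(increments=[0.5,-0.4,0,0,0.5,-0.4,0,0,0.5,-0.3,0,0,0.5,-0.3,0,0,0.5,-0.2,0,0,0.5,-0.2,0,0,0.5,-0.2,0,0,0.5,-0.2,0,0])

```text
time_s: 12.45
tcp_pos: [550.0, 233.0, 10.0]
eef_rot: [0.0, 0.999, -0.052, -0.004]
wrist_force: [-17.8, 3.7, 3.0]
opening: 0.5
grip_force: 0.0
```

Call:
drive_tool(increments=[0.6,-0.1,0,0,0.6,-0.1,0,0,0.6,-0.1,0,0,0.6,-0.1,0,0,0.6,-0.1,0,0,0.6,-0.1,0,0,0.6,-0.1,0,0,0.6,-0.1,0,0,0.6,-0.1,0,0,0.6,-0.1,0,0,0.6,-0.1,0,0,0.6,-0.1,0,0])

```text
time_s: 13.45
tcp_pos: [557.2, 234.3, 10.1]
eef_rot: [-0.0, 0.999, -0.052, -0.004]
wrist_force: [-17.6, 6.7, 2.9]
opening: -0.0
grip_force: 0.0
```

Call:
drive_tool(increments=[0.6,-0.4,0,0,0.6,-0.4,0,0,0.6,-0.3,0,0,0.6,-0.2,0,0,0.6,-0.2,0,0,0.6,-0.2,0,0,0.6,-0.2,0,0,0.6,-0.2,0,0,0.6,-0.2,0,0])

```text
time_s: 14.2
tcp_pos: [563.0, 235.4, 10.0]
eef_rot: [-0.0, 0.999, -0.052, -0.004]
wrist_force: [-18.2, 4.1, 2.7]
opening: 0.0
grip_force: 0.0
```

Call:
drive_tool(increments=[-5,0,0,0,-25,10,0,0,-32,25,0,0,-30,28,0,0,-15,35,0,0,0,40,0,0,0,40,0,0,0,20,0,0,0,10,0,0,0,0,0,0])

```text
time_s: 15.03
tcp_pos: [439.3, 34.8, 11.4]
eef_rot: [0.001, 0.998, -0.056, 0.0]
wrist_force: [-0.1, -0.5, -0.3]
opening: -0.1
grip_force: 0.0
```

```bash
python3 -c "
from h import *
report((608,127),-.2)"
```

```text
cost 0.016579077359057656
c [612.8 125.9] yaw -0.243 rel -0.134 uv 595.4 191.8 gaps L R 2.0 32.8 size -0.0 0 slopes [0 0]
pushL [549.1 297. ]
pushR [520.6  85.9]
tcp uv [432.9  84.4] z 11.532950158178217 t 15.0833 F [ 0.2 -0.4 -0.6]
```

Call:
drive_tool(increments=[25,0,0,0,25,0,0,0,12,0,0,0,4,0,0,0,2,0,0,0,1,0,0,0,1,0,0,0,1,0,0,0,1,0,0,0,0.6,0,0,0,0.6,0,0,0,0.6,0,0,0])

```text
time_s: 16.08
tcp_pos: [512.5, 29.8, 11.3]
eef_rot: [0.0, 0.999, -0.054, 0.0]
wrist_force: [-1.2, 1.1, -0.0]
opening: 0.0
grip_force: 0.0
```

Call:
drive_tool(increments=[0.6,0,0,0,0.6,0,0,0,0.6,0,0,0,0.6,0,0,0,0.6,0,0,0,0.6,0,0,0])

```text
time_s: 16.58
tcp_pos: [514.2, 29.1, 10.5]
eef_rot: [0.001, 0.999, -0.054, -0.002]
wrist_force: [-9.1, -1.1, 1.8]
opening: 0.2
grip_force: 0.0
```

Call:
drive_tool(increments=[0.7,0,0,0,0.7,0,0,0,0.7,0,0,0,0.7,0,0,0,0.7,0,0,0,0.7,0,0,0,0.7,0,0,0,0.7,0,0,0,0.7,0,0,0,0.7,0,0,0,0.7,0,0,0,0.7,0,0,0])

```text
time_s: 17.58
tcp_pos: [520.4, 26.6, 9.5]
eef_rot: [0.002, 0.999, -0.054, -0.004]
wrist_force: [-15.9, -6.4, 2.9]
opening: 0.0
grip_force: 0.0
```

Call:
drive_tool(increments=[0.7,0.1,0,0,0.7,0.1,0,0,0.7,0.1,0,0,0.7,0.1,0,0,0.7,0.1,0,0,0.7,0.1,0,0,0.7,0.1,0,0,0.7,0.1,0,0])

```text
time_s: 18.25
tcp_pos: [527.4, 27.4, 10.1]
eef_rot: [0.0, 0.999, -0.054, -0.003]
wrist_force: [-8.5, 2.9, -0.1]
opening: -0.3
grip_force: 0.0
```

Call:
drive_tool(increments=[0.7,0.1,0,0,0.7,0.1,0,0,0.7,0.1,0,0,0.7,0.1,0,0,0.7,0.1,0,0,0.7,0.1,0,0,0.7,0.1,0,0,0.7,0.1,0,0,0.7,0.1,0,0,0.7,0.1,0,0])

```text
time_s: 19.08
tcp_pos: [534.0, 25.2, 10.1]
eef_rot: [0.001, 0.999, -0.054, -0.003]
wrist_force: [-11.5, -0.9, 1.4]
opening: -0.2
grip_force: 0.0
```

```bash
python3 -c "
from h import *
report((612,126),-.1)"
```

```text
cost 0.013269650669923815
c [619.  130.7] yaw -0.112 rel -0.003 uv 601.1 197.3 gaps L R 10.9 11.5 size -0.0 0 slopes [0 0]
pushL [541.4 295.4]
pushR [540.8  82.4]
tcp uv [528.2  83.1] z 10.102244814107639 t 19.1333 F [-10.6   0.2   0.3]
```

Call:
drive_tool(increments=[0.7,0,0,0,0.7,0,0,0,0.7,0,0,0,0.7,0,0,0,0.7,0,0,0,0.7,0,0,0,0.7,0,0,0,0.7,0,0,0,0.7,0,0,0,0.7,0,0,0])

```text
time_s: 19.97
tcp_pos: [539.5, 24.5, 9.4]
eef_rot: [0.001, 0.999, -0.053, -0.004]
wrist_force: [-16.6, -1.5, 1.9]
opening: 0.1
grip_force: 0.0
```

Call:
drive_tool(increments=[0.5,0,0,0,0.5,0,0,0,0.5,0,0,0,0.5,0,0,0,0.5,0,0,0,0.5,0,0,0,0.5,0,0,0])

```text
time_s: 20.55
tcp_pos: [542.6, 23.5, 9.3]
eef_rot: [0.001, 0.999, -0.053, -0.005]
wrist_force: [-17.5, -3.9, 4.2]
opening: -0.4
grip_force: 0.0
```

Call:
drive_tool(increments=[-5,0,0,0,-25,-10,0,0,-35,-25,0,0,-35,-30,0,0,0,-30,0,0,0,-25,0,0,0,0,0,0])

```text
time_s: 21.13
tcp_pos: [465.1, 156.0, 12.4]
eef_rot: [-0.002, 0.999, -0.051, 0.001]
wrist_force: [0.9, -0.1, 0.2]
opening: 0.1
grip_force: 0.0
```

```bash
python3 -c "
from h import *
report((619,130),-.1,pic='t4.png')"
```

```text
cost 0.017552950135523382
c [621.5 127. ] yaw -0.06 rel 0.049 uv 603.9 193.9 gaps L R 14.1 2.8 size -0.0 0 slopes [0 0]
pushL [539.2 288.8]
pushR [549.7  76.1]
tcp uv [445.6 203. ] z 11.915304452137125 t 21.1833 F [ 0.4 -0.1 -0.7]
```

View pics/t4.png

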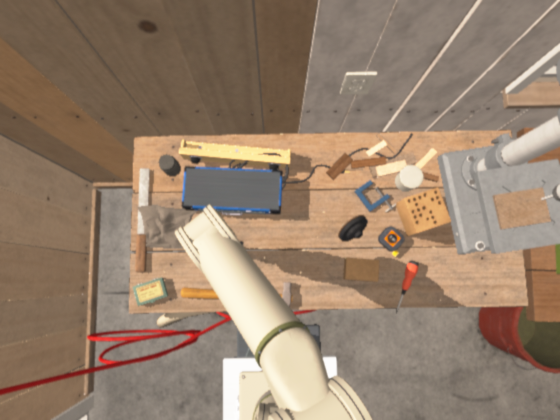

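The chest's right back is nearly at its buffer at (280,165), and the left has about 14 mm to go. The bystanders haven't moved.

Call:
drive_tool(increments=[20,-29,0,0,23,-29,0,0,23,-28,1,0,6,0,0,0,3,0,0,0,1,0,0,0,1,0,0,0,1,0,0,0,0.6,0,0,0,0.6,0,0,0,0.6,0,0,0,0.6,0,0,0])

```text
time_s: 22.18
tcp_pos: [553.9, 226.9, 10.4]
eef_rot: [0.0, 0.999, -0.054, 0.0]
wrist_force: [-0.4, -0.3, 0.1]
opening: -0.0
grip_force: 0.0
```

Call:
drive_tool(increments=[0.6,0,0,0,0.6,0,0,0,0.6,0,0,0,0.6,0,0,0,0.6,0,0,0,0.6,0,0,0,0.6,0,0,0])

```text
time_s: 22.77
tcp_pos: [555.7, 227.4, 9.6]
eef_rot: [0.0, 0.999, -0.053, -0.002]
wrist_force: [-10.1, 1.2, 0.6]
opening: 0.1
grip_force: 0.0
```

Call:
drive_tool(increments=[0.6,-0.1,0,0,0.6,-0.1,0,0,0.6,-0.1,0,0,0.6,-0.1,0,0,0.6,-0.1,0,0,0.6,-0.1,0,0,0.6,-0.1,0,0,0.6,-0.1,0,0,0.6,-0.1,0,0,0.6,-0.1,0,0,0.6,-0.1,0,0,0.6,-0.1,0,0])

```text
time_s: 23.77
tcp_pos: [561.9, 229.0, 9.3]
eef_rot: [-0.0, 0.999, -0.052, -0.003]
wrist_force: [-12.8, 1.6, 1.6]
opening: 0.2
grip_force: 0.0
```

Call:
drive_tool(increments=[0.5,-0.1,0,0,0.5,-0.1,0,0,0.5,-0.1,0,0,0.5,-0.1,0,0,0.5,-0.1,0,0])

```text
time_s: 24.18
tcp_pos: [563.2, 229.0, 9.1]
eef_rot: [0.0, 0.999, -0.052, -0.004]
wrist_force: [-18.1, 2.5, 5.7]
opening: 0.2
grip_force: 0.0
```

Call:
drive_tool(increments=[0.4,-0.1,-0.3,0,0.4,-0.1,-0.3,0,0.4,-0.1,-0.3,0,0.4,-0.1,-0.2,0,0.4,-0.1,0,0,0.4,-0.1,0,0])

```text
time_s: 24.68
tcp_pos: [565.6, 229.4, 9.6]
eef_rot: [0.0, 0.999, -0.052, -0.004]
wrist_force: [-15.3, 3.9, -2.1]
opening: 0.1
grip_force: 0.0
```

Call:
drive_tool(increments=[0.4,-0.1,0,0,0.4,-0.1,0,0,0.4,-0.1,0,0,0.4,-0.1,0,0,0.4,-0.1,0,0,0.4,-0.1,0,0])

```text
time_s: 25.18
tcp_pos: [567.9, 230.2, 9.6]
eef_rot: [-0.0, 0.999, -0.052, -0.004]
wrist_force: [-15.5, 4.7, -1.9]
opening: -0.0
grip_force: 0.0
```

```bash
python3 -c "
from h import *
report((622,128),-.1)"
```

```text
cost 0.012827413281910569
c [626.7 125.4] yaw -0.148 rel -0.039 uv 609.3 192.8 gaps L R -1.4 7.5 size -0.0 0 slopes [0 0]
pushL [553.1 293. ]
pushR [544.9  80.2]
tcp uv [539.6 290.7] z 9.652070691571213 t 25.2333 F [-15.4   4.4  -1.1]
```

Call:
drive_tool(increments=[0.3,-0.1,0,0,0.3,-0.1,0,0,0.3,-0.1,0,0,0.3,-0.1,0,0,0.3,-0.1,0,0,0,0,0,0])

```text
time_s: 25.73
tcp_pos: [569.5, 230.7, 9.7]
eef_rot: [-0.0, 0.999, -0.052, -0.004]
wrist_force: [-15.8, 6.2, -2.6]
opening: -0.3
grip_force: 0.0
```

Call:
drive_tool(increments=[0.3,-0.3,0,0,0.3,-0.3,0,0,0.3,-0.3,0,0,0.3,-0.2,0,0,0.3,-0.1,0,0,0,0,0,0])

```text
time_s: 26.23
tcp_pos: [570.1, 230.9, 9.5]
eef_rot: [0.001, 0.999, -0.052, -0.005]
wrist_force: [-20.9, 2.4, 2.2]
opening: 0.0
grip_force: 0.0
```

Call:
drive_tool(increments=[0.2,0,-0.2,0,0.2,0,-0.2,0,0,0,0,0])

```text
time_s: 26.48
tcp_pos: [570.3, 231.0, 9.6]
eef_rot: [0.001, 0.999, -0.052, -0.005]
wrist_force: [-20.4, 2.5, 0.3]
opening: 0.0
grip_force: 0.0
```

```bash
python3 -c "
from h import *
report((626,126),-.14)
report((626,126),-.14)"
```

```text
cost 0.013640383080681988
c [627.6 125.4] yaw -0.163 rel -0.054 uv 610.2 192.9 gaps L R -4.0 8.4 size -0.0 0 slopes [0 0]
pushL [555.6 294. ]
pushR [544.   81.4]
tcp uv [541.7 291.6] z 9.587207036438862 t 26.5333 F [-20.8   3.1  -0.1]
cost 0.010837505011093183
c [627.7 125.6] yaw -0.163 rel -0.054 uv 610.3 193.1 gaps L R -4.1 8.4 size -0.0 0 slopes [0 0]
pushL [555.7 294.2]
pushR [544.1  81.5]
tcp uv [541.8 291.6] z 9.589752547823005 t 26.5833 F [-20.6   2.7  -0.1]
```

Call:
drive_tool(increments=[0.2,-0.1,0,0,0.2,-0.1,0,0,0.2,-0.1,0,0])

```text
time_s: 26.83
tcp_pos: [570.5, 231.1, 9.5]
eef_rot: [0.001, 0.999, -0.052, -0.006]
wrist_force: [-22.6, 2.7, 2.3]
opening: -0.1
grip_force: 0.0
```

Call:
drive_tool(increments=[0,0,-0.4,0,0,0,-0.4,0,0.2,-0.1,0,0,0.1,-0.1,0,0,0,0,0,0])

```text
time_s: 27.25
tcp_pos: [570.8, 231.1, 9.9]
eef_rot: [0.001, 0.999, -0.052, -0.006]
wrist_force: [-22.1, 1.9, -1.8]
opening: 0.0
grip_force: 0.0
```

Call:
drive_tool(increments=[0.2,-0.1,-0.1,0,0.2,-0.1,-0.1,0,0,0,0,0,0,0,0,0])

```text
time_s: 27.58
tcp_pos: [570.9, 231.2, 10.0]
eef_rot: [0.001, 0.999, -0.052, -0.006]
wrist_force: [-21.9, 2.0, -1.7]
opening: -0.1
grip_force: 0.0
```

```bash
python3 -c "
from h import *
report((626,126),-.14)"
```

```text
cost 0.012920785445094061
c [628.  125.7] yaw -0.165 rel -0.056 uv 610.6 193.3 gaps L R -4.6 8.3 size -0.0 0 slopes [0 0]
pushL [556.2 294.5]
pushR [544.2  81.8]
tcp uv [542.4 291.8] z 10.03279473506511 t 27.6333 F [-22.6   1.8  -1.3]
```

Call:
drive_tool(increments=[-3,0,0,0,-5,0,0,0,-25,10,0,0,-30,28,0,0,-15,35,0,0,0,40,0,0,0,40,0,0,0,30,0,0,0,27,0,0,0,0,0,0])

```text
time_s: 28.47
tcp_pos: [477.6, 23.0, 12.8]
eef_rot: [0.002, 0.998, -0.057, 0.0]
wrist_force: [0.5, -0.9, -0.8]
opening: -0.0
grip_force: 0.0
```

```bash
python3 -c "
from h import *
report((628,126),-.16)"
```

```text
cost 0.011260196892813488
c [627.7 127.4] yaw -0.152 rel -0.043 uv 610.1 194.9 gaps L R -2.6 7.1 size -0.0 0 slopes [0 0]
pushL [554.3 295.4]
pushR [545.3  82.5]
tcp uv [472.3  77.9] z 13.067220325680736 t 28.5167 F [0.1 0.9 1. ]
```

Call:
drive_tool(increments=[20,0,1,0,20,0,1,0,10,0,0,0,4,0,0,0,2,0,0,0,1,0,0,0,1,0,0,0,0.6,0,0,0,0.6,0,0,0,0.6,0,0,0,0.6,0,0,0,0.6,0,0,0])

```text
time_s: 29.52
tcp_pos: [538.0, 22.9, 10.8]
eef_rot: [0.0, 0.999, -0.054, -0.0]
wrist_force: [-2.8, 0.2, 1.1]
opening: -0.1
grip_force: 0.0
```

Call:
drive_tool(increments=[0.6,0,0,0,0.6,0,0,0,0.6,0,0,0,0.6,0,0,0,0.6,0,0,0])

```text
time_s: 29.93
tcp_pos: [539.1, 22.6, 9.9]
eef_rot: [0.0, 0.999, -0.054, -0.002]
wrist_force: [-9.5, -0.3, 1.7]
opening: 0.1
grip_force: 0.0
```

Call:
drive_tool(increments=[0.6,0,-0.1,0,0.6,0,-0.1,0,0.6,0,-0.1,0,0.6,0,-0.1,0,0.6,0,-0.1,0,0.6,0,-0.1,0,0.6,0,0,0,0.6,0,0,0,0.6,0,0,0,0.6,0,0,0])

```text
time_s: 30.77
tcp_pos: [544.3, 21.7, 10.0]
eef_rot: [0.001, 0.999, -0.054, -0.003]
wrist_force: [-10.9, 0.1, 0.5]
opening: 0.1
grip_force: 0.0
```

Now on to the right contact, slowly.

Call:
drive_tool(increments=[0.4,0,0,0,0.4,0,0,0,0.4,0,0,0,0.4,0,0,0,0.4,0,0,0,0.4,0,0,0])

```text
time_s: 31.27
tcp_pos: [546.2, 21.4, 9.9]
eef_rot: [0.001, 0.999, -0.053, -0.003]
wrist_force: [-13.6, 0.1, 2.3]
opening: -0.3
grip_force: 0.0
```

```bash
python3 -c "
from h import *
report((628,126),-.12)"
```

```text
cost 0.013115404365218904
c [629.6 130.5] yaw -0.102 rel 0.007 uv 611.7 198.3 gaps L R 1.4 -0.2 size -0.0 0 slopes [0 0]
pushL [551.  295.8]
pushR [552.5  82.8]
tcp uv [540.7  80.9] z 9.903309473945317 t 31.3167 F [-11.5  -0.2  -0.1]
```

Call:
drive_tool(increments=[-3,0,0,0,-25,-10,0,0,-25,-30,0,0,0,-40,0,0,0,-40,0,0,0,-35,0,0,15,-30,0,0,20,-23,0,0,5,-3,0,0,2,0,0,0,1,0,0,0,0,0,0,0])

```text
time_s: 32.32
tcp_pos: [562.1, 231.1, 11.1]
eef_rot: [0.0, 0.999, -0.054, -0.0]
wrist_force: [0.9, 0.2, 0.5]
opening: 0.3
grip_force: 0.0
```

Call:
drive_tool(increments=[0.8,0,0,0,0.8,0,0,0,0.8,0,0,0,0.7,0,0,0,0.6,0,0,0,0.6,0,0,0,0.6,0,0,0,0.6,0,0,0,0.6,0,0,0,0.6,0,0,0])

```text
time_s: 33.15
tcp_pos: [569.0, 231.9, 11.4]
eef_rot: [0.0, 0.999, -0.054, -0.0]
wrist_force: [0.3, 0.4, 0.4]
opening: 0.0
grip_force: 0.0
```

Call:
drive_tool(increments=[0.5,0,0,0,0.5,0,0,0,0.5,0,0,0])

```text
time_s: 33.4
tcp_pos: [569.0, 232.0, 11.0]
eef_rot: [0.0, 0.999, -0.053, -0.001]
wrist_force: [-8.2, -0.3, 1.4]
opening: 0.1
grip_force: 0.0
```

Call:
drive_tool(increments=[0.4,0,-0.1,0,0.4,0,-0.1,0,0.4,0,-0.1,0,0.4,0,-0.1,0])

```text
time_s: 33.73
tcp_pos: [569.0, 232.1, 10.9]
eef_rot: [0.001, 0.999, -0.053, -0.003]
wrist_force: [-13.0, 0.3, 3.1]
opening: 0.1
grip_force: 0.0
```

Call:
drive_tool(increments=[0.4,0,-0.3,0,0.4,0,-0.3,0,0.4,0,-0.2,0,0.4,0,0,0])

```text
time_s: 34.07
tcp_pos: [569.5, 232.3, 10.9]
eef_rot: [0.001, 0.999, -0.053, -0.004]
wrist_force: [-14.9, 2.0, -0.5]
opening: -0.1
grip_force: 0.0
```

Call:
drive_tool(increments=[0.4,0,0,0,0.4,0,0,0,0.4,0,0,0,0.4,0,0,0])

```text
time_s: 34.4
tcp_pos: [570.7, 232.7, 10.9]
eef_rot: [0.0, 0.999, -0.052, -0.004]
wrist_force: [-15.1, 4.2, -1.0]
opening: 0.0
grip_force: 0.0
```

```bash
python3 -c "
from h import *
report((628,126),-.12)"
```

```text
cost 0.013347785236100109
c [630.2 125.7] yaw -0.124 rel -0.015 uv 612.7 193.5 gaps L R -2.2 1.3 size -0.0 0 slopes [0 0]
pushL [554.2 292.4]
pushR [551.   79.4]
tcp uv [542.1 293.5] z 10.970845532223203 t 34.45 F [-15.2   3.5  -0.9]
```

Call:
drive_tool(increments=[0.3,-0.2,0,0,0.3,-0.2,0,0,0.3,-0.1,0,0,0.3,-0.1,0,0,0.3,-0.1,0,0])

```text
time_s: 34.87
tcp_pos: [571.7, 233.1, 10.9]
eef_rot: [0.001, 0.999, -0.052, -0.004]
wrist_force: [-19.3, 1.5, 2.4]
opening: -0.0
grip_force: 0.0
```

Call:
drive_tool(increments=[0.3,0,-0.2,0,0.3,0,-0.2,0,0.2,0,-0.1,0,0,0,0,0])

```text
time_s: 35.2
tcp_pos: [572.1, 233.2, 11.0]
eef_rot: [0.001, 0.999, -0.052, -0.005]
wrist_force: [-17.8, 3.2, -0.5]
opening: 0.1
grip_force: 0.0
```

Call:
drive_tool(increments=[0.3,-0.1,0,0,0.3,-0.1,0,0,0.3,-0.1,0,0,0,0,0,0])

```text
time_s: 35.53
tcp_pos: [572.4, 233.4, 10.9]
eef_rot: [0.001, 0.999, -0.052, -0.005]
wrist_force: [-21.2, 2.3, 1.7]
opening: -0.0
grip_force: 0.0
```

Call:
drive_tool(increments=[0.2,-0.1,-0.1,0,0.2,-0.1,-0.1,0,0,0,0,0])

```text
time_s: 35.78
tcp_pos: [572.5, 233.4, 11.0]
eef_rot: [0.001, 0.999, -0.052, -0.006]
wrist_force: [-22.3, 2.6, 0.5]
opening: -0.1
grip_force: 0.0
```

Call:
drive_tool(increments=[0,0,-0.2,0,0.1,0,-0.1,0,0.1,0,0,0,0,0,0,0])

```text
time_s: 36.12
tcp_pos: [572.6, 233.4, 11.2]
eef_rot: [0.001, 0.999, -0.052, -0.006]
wrist_force: [-22.7, 2.3, 0.6]
opening: 0.5
grip_force: 0.0
```

Call:
drive_tool(increments=[-3,0,0,0,-5,0,0,0,-20,15,0,0,-25,30,0,0,-5,38,0,0,0,40,0,0,0,40,0,0,0,30,0,0,0,20,0,0,0,0,0,0])

```text
time_s: 36.95
tcp_pos: [498.8, 20.6, 13.7]
eef_rot: [0.001, 0.998, -0.057, 0.0]
wrist_force: [-0.2, -0.7, 0.1]
opening: -0.0
grip_force: 0.0
```

```bash
python3 -c "
from h import *
report((628,126),-.14)"
```

```text
cost 0.012007373532894725
c [631.  126.8] yaw -0.118 rel -0.009 uv 613.5 194.7 gaps L R -2.2 -0.1 size -0.0 0 slopes [0 0]
pushL [554.4 293.2]
pushR [552.4  80.2]
tcp uv [493.6  77.6] z 13.918821773047892 t 37.0 F [-0.1  1.5  0.9]
```

Call:
drive_tool(increments=[20,0,1,0,15,0,1,0,3,0,0,0,2,0,0,0,1,0,0,0,1,0,0,0,0.7,0,0,0,0.6,0,0,0,0.6,0,0,0,0.6,0,0,0,0.6,0,0,0,0.6,0,0,0])

```text
time_s: 38.0
tcp_pos: [544.1, 21.5, 11.6]
eef_rot: [0.0, 0.999, -0.054, 0.0]
wrist_force: [-0.1, -0.3, -0.5]
opening: -0.2
grip_force: 0.0
```

Call:
drive_tool(increments=[0.5,0,0,0,0.5,0,0,0,0.5,0,0,0,0.5,0,0,0])

```text
time_s: 38.33
tcp_pos: [545.0, 21.3, 11.2]
eef_rot: [0.0, 0.999, -0.054, -0.001]
wrist_force: [-8.0, 1.0, 2.4]
opening: 0.1
grip_force: 0.0
```

Call:
drive_tool(increments=[0.4,0,-0.2,0,0.4,0,-0.2,0,0.4,0,-0.2,0,0.4,0,-0.1,0,0.4,0,0,0,0.4,0,0,0])

```text
time_s: 38.83
tcp_pos: [545.9, 20.9, 11.2]
eef_rot: [0.0, 0.999, -0.054, -0.003]
wrist_force: [-9.8, -0.0, 0.8]
opening: -0.1
grip_force: 0.0
```

Call:
drive_tool(increments=[0.4,0,0,0,0.4,0,0,0,0.4,0,0,0,0.4,0,0,0,0.4,0,0,0])

```text
time_s: 39.25
tcp_pos: [547.5, 20.8, 11.1]
eef_rot: [0.001, 0.999, -0.054, -0.003]
wrist_force: [-10.8, 0.6, 1.3]
opening: -0.3
grip_force: 0.0
```

Call:
drive_tool(increments=[0.4,0,0,0,0.4,0,0,0,0.4,0,0,0,0.3,0,0,0,0.3,0,0,0])

```text
time_s: 39.67
tcp_pos: [548.7, 20.6, 10.9]
eef_rot: [0.001, 0.999, -0.053, -0.004]
wrist_force: [-14.4, 0.2, 3.5]
opening: 0.1
grip_force: 0.0
```

Call:
drive_tool(increments=[0.3,0,-0.2,0,0.3,0,-0.2,0,0.3,0,-0.1,0,0.3,0,0,0])

```text
time_s: 40.0
tcp_pos: [549.0, 20.5, 10.9]
eef_rot: [0.001, 0.999, -0.053, -0.004]
wrist_force: [-17.9, 0.2, 2.9]
opening: -0.2
grip_force: 0.0
```

```bash
python3 -c "
from h import *
report((629,127),-.1)"
```

```text
cost 0.013614331992160915
c [631.5 130.7] yaw -0.105 rel 0.004 uv 613.5 198.6 gaps L R -0.8 -1.6 size -0.0 0 slopes [0 0]
pushL [553.1 296.4]
pushR [553.9  83.4]
tcp uv [543.5  80. ] z 10.899766863858137 t 40.05 F [-15.9   0.7   2.3]
```

Call:
drive_tool(increments=[0.3,0,-0.2,0,0.3,0,-0.1,0,0.3,0,-0.1,0,0.2,0,0,0])

```text
time_s: 40.38
tcp_pos: [549.4, 20.3, 10.9]
eef_rot: [0.001, 0.999, -0.053, -0.005]
wrist_force: [-19.4, -0.9, 2.5]
opening: 0.5
grip_force: 0.0
```

Call:
drive_tool(increments=[0.3,0,-0.2,0,0.3,0,-0.1,0,0.2,0,-0.1,0,0,0,0,0])

```text
time_s: 40.72
tcp_pos: [549.7, 20.1, 11.0]
eef_rot: [0.001, 0.999, -0.053, -0.006]
wrist_force: [-20.0, -0.8, -0.5]
opening: -0.0
grip_force: 0.0
```

Call:
drive_tool(increments=[0.2,0,-0.1,0,0.1,0,-0.1,0,0,0,0,0,0,0,0,0])

```text
time_s: 41.05
tcp_pos: [549.8, 20.0, 11.1]
eef_rot: [0.001, 0.999, -0.053, -0.006]
wrist_force: [-19.3, -1.7, -1.1]
opening: 0.0
grip_force: 0.0
```

Call:
drive_tool(increments=[0.2,0,0,0,0.2,0,0,0,0.2,0,0,0,0.1,0,-0.1,0,0,0,0,0,0,0,0,0])

```text
time_s: 41.55
tcp_pos: [550.0, 19.8, 11.0]
eef_rot: [0.001, 0.999, -0.053, -0.006]
wrist_force: [-22.5, -1.3, 1.0]
opening: -0.1
grip_force: 0.0
```

Call:
drive_tool(increments=[0.2,0,-0.1,0,0.1,0,0,0,0,0,0,0,0,0,0,0])

```text
time_s: 41.88
tcp_pos: [550.1, 19.8, 11.1]
eef_rot: [0.001, 0.999, -0.053, -0.007]
wrist_force: [-22.1, -1.5, 0.1]
opening: -0.1
grip_force: 0.0
```

```bash
python3 -c "
from h import *
report((629,127),-.1)"
```

```text
cost 0.011177434575539541
c [631.9 131. ] yaw -0.099 rel 0.01 uv 613.9 198.9 gaps L R -0.4 -2.8 size -0.0 0 slopes [0 0]
pushL [552.9 296.3]
pushR [555.1  83.3]
tcp uv [544.7  79.5] z 11.062419983504803 t 41.9333 F [-21.9  -0.6   1.2]
```

Pressed. I'll back off and check from a clear view.

Call:
drive_tool(increments=[-3,0,0,0,-5,0,0,0,-25,0,0,0,-35,0,0,0,-20,0,-20,0,0,30,-40,0,0,40,-40,0,0,40,-40,0,0,40,-20,0,0,40,0,0,0,40,0,0,0,0,0,0])

```text
time_s: 42.93
tcp_pos: [446.3, -178.8, 145.6]
eef_rot: [0.002, 0.998, -0.058, 0.001]
wrist_force: [-0.6, -0.6, -0.4]
opening: -0.3
grip_force: 0.0
```

```bash
python3 -c "
from h import *
report((629,127),-.1,pic='t5.png')
for _ in range(2): report((629,127),-.1)
print(poses('top',cloud('top',camera('top')[1]),cut=696)[1])
i=cv2.imread('pics/t5.png')[130:230,170:300];cv2.imwrite('pics/t5c.png',cv2.resize(i,None,fx=6,fy=6,interpolation=cv2.INTER_CUBIC))"
```

```text
cost 0.01334132937347369
c [631.5 126.6] yaw -0.097 rel 0.012 uv 614.0 194.6 gaps L R -0.3 -3.0 size -0.0 0 slopes [0 0]
pushL [552.8 291.9]
pushR [555.3  78.9]
tcp uv [ 463.4 -125.1] z 145.2846316144902 t 42.9833 F [-0.1  0.9  0.4]
cost 0.012405855339905077
c [631.6 126.5] yaw -0.096 rel 0.013 uv 614.1 194.5 gaps L R -0.3 -3.2 size -0.0 0 slopes [0 0]
pushL [552.9 291.7]
pushR [555.5  78.8]
tcp uv [ 463.6 -122.2] z 145.15231614425898 t 43.0333 F [0.2 1.2 0.9]
cost 0.012659830923658844
c [631.7 126.5] yaw -0.096 rel 0.013 uv 614.2 194.4 gaps L R -0.5 -3.4 size -0.0 0 slopes [0 0]
pushL [553.  291.7]
pushR [555.7  78.7]
tcp uv [ 463.8 -120.5] z 145.08184512576366 t 43.0833 F [ 0.4  0.9 -0.1]
(array([723.55718994,  71.99316406]), [15.117887496948242, 219.5011444091797], np.float32(-0.08948946), np.float32(-0.08824086), array([720.8461 ,  54.16977], dtype=float32), 203)
```

View pics/t5c.png

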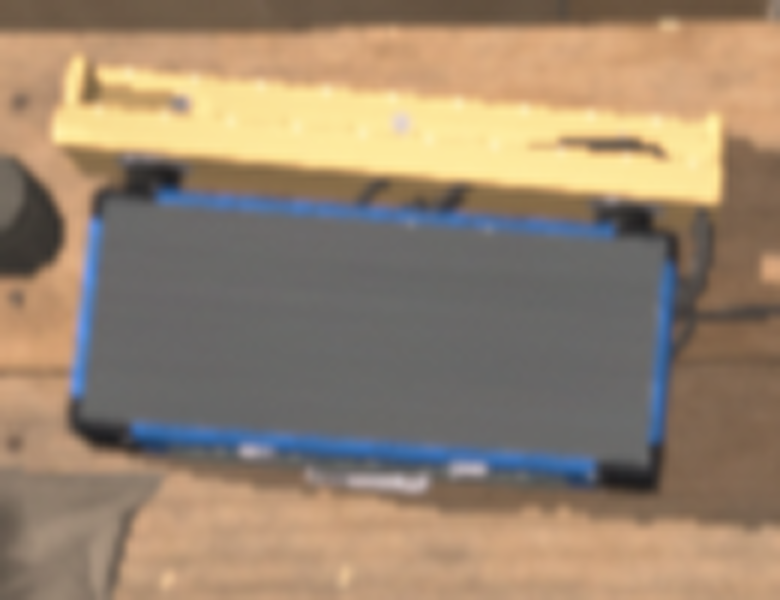

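The chest stands on both buffers, at about (155,175) and (628,215) in the crop, and is centred. The left side is roughly 2 mm off its face, so I'll take that out with one light nudge.

Call:
drive_tool(increments=[5,-40,0,0,5,-40,0,0,5,-40,0,0,5,-40,0,0,5,-40,0,0,5,-40,0,0,5,-40,0,0,5,-40,0,0,5,-40,0,0,5,-40,0,0,0,-10,20,0,0,0,30,0])

```text
time_s: 44.13
tcp_pos: [541.0, 239.9, 97.1]
eef_rot: [-0.003, 0.999, -0.049, 0.002]
wrist_force: [0.1, -0.5, -0.1]
opening: 0.0
grip_force: 0.0
```

Call:
drive_tool(increments=[0,0,35,0,0,0,25,0,0,0,15,0,0,0,7,0,0,0,0,0,0,0,0,0])

```text
time_s: 44.63
tcp_pos: [541.6, 232.8, 14.1]
eef_rot: [-0.0, 0.999, -0.053, 0.001]
wrist_force: [0.2, -0.6, 0.4]
opening: 0.3
grip_force: 0.0
```

Call:
drive_tool(increments=[12,0,1,0,8,0,1,0,2,0,0,0,1,0,0,0,1,0,0,0,0.6,0,0,0,0.6,0,0,0,0.6,0,0,0,0.6,0,0,0,0.6,0,0,0,0.6,0,0,0])

```text
time_s: 45.55
tcp_pos: [568.6, 228.9, 10.9]
eef_rot: [0.0, 0.999, -0.054, -0.0]
wrist_force: [-0.2, 0.0, 0.7]
opening: 0.3
grip_force: 0.0
```

Call:
drive_tool(increments=[0.5,0,0,0,0.5,0,0,0,0.5,0,0,0,0.5,0,0,0,0.5,0,0,0])

```text
time_s: 45.97
tcp_pos: [570.5, 228.8, 10.7]
eef_rot: [0.0, 0.999, -0.053, -0.001]
wrist_force: [-3.6, -0.4, 1.0]
opening: 0.2
grip_force: 0.0
```

Call:
drive_tool(increments=[0.5,0,-0.1,0,0.5,0,-0.1,0,0.5,0,-0.1,0,0.5,0,-0.1,0,0.4,0,-0.1,0,0.4,0,0,0])

```text
time_s: 46.47
tcp_pos: [571.5, 229.2, 10.7]
eef_rot: [0.0, 0.999, -0.053, -0.002]
wrist_force: [-10.4, 0.5, 2.6]
opening: 0.1
grip_force: 0.0
```

Call:
drive_tool(increments=[0.4,0,-0.2,0,0.4,0,-0.2,0,0.4,0,0,0,0.4,0,0,0])

```text
time_s: 46.8
tcp_pos: [571.9, 229.3, 10.7]
eef_rot: [0.0, 0.999, -0.053, -0.003]
wrist_force: [-15.6, 2.2, 2.0]
opening: -0.0
grip_force: 0.0
```

Call:
drive_tool(increments=[-3,0,0,0,-5,0,0,0,-25,10,0,0,-35,30,0,0,-20,30,-20,0,0,35,-40,0,0,40,-40,0,0,40,-40,0,0,40,0,0,0,40,0,0,0,40,0,0,0,40,0,0])

```text
time_s: 47.8
tcp_pos: [457.5, -76.8, 122.8]
eef_rot: [0.001, 0.999, -0.054, 0.001]
wrist_force: [0.3, -0.0, -0.0]
opening: -0.3
grip_force: 0.0
```

```bash
python3 -c "
from h import *
for _ in range(2): report((631,127),-.1)"
```

```text
cost 0.01217717988366885
c [631.7 126.6] yaw -0.107 rel 0.002 uv 614.2 194.6 gaps L R -1.6 -2.1 size -0.0 0 slopes [0 0]
pushL [553.9 292.5]
pushR [554.4  79.5]
tcp uv [462.8 -35.1] z 122.31199042664569 t 47.85 F [-0.5 -9.1 -0.7]
cost 0.013440133230976078
c [631.7 126.8] yaw -0.105 rel 0.004 uv 614.2 194.8 gaps L R -1.4 -2.3 size -0.0 0 slopes [0 0]
pushL [553.8 292.6]
pushR [554.6  79.6]
tcp uv [463.  -31.3] z 122.2163602313405 t 47.9 F [ 0.4  0.3 -0.6]
```

```bash
python3 -c "
from cell import *
print(hand_in())"
```

```text
the job is handed in; nothing more can be done
None
```

I walked the chest back to both buffers and pressed home the left corner, then the right. I handed it in at about 48 s; the hand-in call returned no verdict. At the last look it was square to within about 0.005 rad, within about 1–2 mm of both buffer faces and roughly centred. The push readings I took stayed under about 23 N, and the last thing I did was a light nudge (about 16 N) on the left corner.

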